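# Set the fuel rack, then hold the throttle at the fifth click

### The job

Get the engine's bench controls ready for a run-up: first, with the throttle lever still resting against its stop, slide the black fuel-rack grip along its track until it lines up with the brass pointer, and leave it there. Then take hold of the round handle of the ratchet throttle lever and advance it exactly five clicks from its stop, feeling each click and never running past the fifth, and finish holding it there: it springs back if let go, so do not let go. Leave everything else on the bench where it stands.

Things in the scene. Friction and masses are not known exactly. Their poses are not given: they have to be found in the camera images.
- rack_grip (a point): Fuel-rack grip: black upright block, 26 mm across and 20 mm along its track, from 41.5 to 87.5 mm above the bench, a thin bright line across its top at the middle. It stands on a grey iron track block (60 x 190 mm, top at 40 mm, foot 90 x 210 x 10 mm). The point is on the grip's vertical mid-line, 71.5 mm above the bench; its y axis points along the track, the way rack grows.
- rack (a joint): Travel of the fuel-rack grip along its track in m, 0 to 0.12, growing along the y axis of rack_grip. Friction of about 2 N keeps it where it is left.
- pointer_tip (a point): Tip of the brass pointer fixed on the +x edge of the track block: a plate 8 mm thick (42 to 50 mm above the bench) narrowing to a tip 4 mm wide. The tip is 17 mm sideways from the track's mid-line, 4 mm clear of the grip; its y axis is parallel to the track. The rack is set when the grip's middle is level with the tip along y.
- lever_base: Ratchet throttle unit: grey iron housing on a 150 x 150 mm foot with a toothed steel disc, 170 mm across, top 70 mm above the bench. Origin at bench height on the lever's vertical pivot axis, z up. At its stop the lever points from the pivot along -x of the unit, swung 0.5 rad towards +y. Each click adds a swell and dip of about 2.6 N at the handle to the return spring's push.
- lever_grip (a point): Upright round black handle of the throttle lever, 25 mm in diameter, from 86 to 150 mm above the bench, at the end of a flat steel arm (18 mm wide, top at 86 mm), 115 mm from the pivot axis. The point is on the handle's axis, 124 mm above the bench. It moves on a level circle; the return spring pushes it back with 3.7 N (stop) to 4.9 N (fifth notch); a firm grip adds 1 to 2 N of drag.
- lever (a joint): Throttle lever angle in rad: 0 at its stop, grows anticlockwise seen from above, to 1.12. Clicks are even, about 0.14 rad (16 mm at the handle); notch n lies n clicks from the stop. Between notches the resistance peaks a quarter of the way on, is least at three quarters, and equals the bare spring force in the notch. Notches do not latch: let go, it springs back to its stop.
- bearing: Bystander, to be left alone: steel bearing ring, 52 mm across, 15 mm thick, lying flat. Origin at the middle of its underside.
- socket: Bystander, to be left alone: steel wrench socket, 28 mm across, 45 mm tall, standing. Origin at the middle of its underside.
- piston: Bystander, to be left alone: aluminium piston, 84 mm across, 85 mm tall, standing. Origin at the middle of its underside.
- wrench: Bystander, to be left alone: steel spanner, 200 mm long, 8 mm thick, lying flat. Origin at the middle of its underside.
- screwdriver: Bystander, to be left alone: screwdriver with black handle, 210 mm long, lying. Origin at the middle of its underside.
Mind the look-alikes: they are no part of the job. What is shaped like the lever_base but turquoise is not meant.

How it is judged:
On the way, in this order (a step that is already met when the one before it is completed fails the run):
1. with the throttle lever still at its stop, the rack grip is lined up with the pointer (y of rack_grip in the frame of pointer_tip between -0.005 and 0.005 m and value of joint lever below 0.06 rad), for 0.3 s.
2. the throttle lever is held by the fingers at the fifth click, the rack still lined up (y of rack_grip in the frame of pointer_tip between -0.006 and 0.006 m and value of joint lever between 0.635 and 0.765 rad and contact force between the fingers and lever above 1 N and velocity of joint lever between -0.1 and 0.1 rad/s), for 0.5 s.
At the end, for the whole second after the job is handed in: The rack grip is within 6 mm of the pointer tip along the track (5 mm when first set), and the robot's fingers are holding the throttle lever still (more than 1 N of contact) in its fifth notch, 0.635 to 0.765 rad from the stop (all of step 2); the arm keeps its last pose, push and grip.
It fails at once if the throttle lever was pushed past the fifth click (value of joint lever above 0.8 rad).
It fails at once if something else on the bench was moved by more than 20 mm (distance of any of bearing, socket, piston, wrench, screwdriver from where it was at the start of the episode above 0.02 m).
It also fails if it takes over 72 s, if anything falls off the work surface, if the arm or the gripper's body presses on something with over 40 N, if the wrist force passes 120 N, or if a joint passes its speed limit or range.

### The arm

A 7-joint arm with a two-finger parallel gripper is mounted at the origin on the work surface. World frame = base frame: x ahead of the robot, y to its left, z up, the work surface at z = 0. Lengths are in m, angles in rad, forces in N, time in s.
With the tool pointing down it reaches from about 0.425 to 0.925 m from the base axis. Payload 6.8 kg.
Tool frame: the origin (TCP) lies at the very end of the fingers, on their centre line; the grasp point (between the pads) lies 19 mm behind it; z points along the fingers, x is the direction in which the jaws open and shut, and the axes are right-handed (so a half turn about z gives the same grasp; the last joint's range is limited). The gripper opens to 85 mm and grips with 20 to 120 N. Pads are 22 mm wide; open, the fingers measure 114 mm over their backs; the gripper's body (76 mm by 85 mm) begins 54 mm behind the grasp point. The pads swing forward as they close: fully open they stand 13 mm farther back than shut.
Start: joints at [-1.447, 0.477, 0.022, 1.555, -0.011, 1.109, -0.083], TCP at [0.155, 0.657, 0.231] pointing down, gripper open.
Joint ranges: [-2.96, 2.96], [-0.34, 2.1], [-1.41, 1.46], [0.24, 2.44], [-1.37, 4.51], [0.17, 1.92], [-2.96, 2.96]. Speed limits (rad/s): [2.39, 2.39, 3.14, 3.14, 3.14, 3.14, 3.14].

### API

Orientations are given as a unit quaternion [w, x, y, z].
In Python, from station import get_obs, read_camera, calibration, hand_in, recognise, outline_of, place_of gives the robot as it stands.
- The arm moves only by the tool move_arm, never from a script. Its argument "steps" is a list of rows, each an object with "fingers": the finger opening in mm, from 0 to 85.4; "translation": the shift along the world's x, y, z in mm, a list of three; "turn": the turn about the world's z in rad. In form: [{"fingers": fingers, "translation": [dx, dy, dz], "turn": turn}, ...]. A call has 1 to 10 rows; each row shifts and turns the commanded pose from where the row before left it; what a row does not reach is not made up. A row lasts 1/8 s, in which the tool goes at most 62.5 mm and 10.7 degrees, less where a joint would pass 70% of its speed; a pose out of reach is approached as far as the arm can. A call with a gripper value outside its range is refused whole. The fingers move at their own pace and stop on an object; "newtons" is the grip in N (left out, the last holds). Time passes only in rows, so rows that do not move let the fingers close. It gives the time, the measured TCP pose, the force and the opening at its end, in the units of the state.
- get_obs(): the state, without advancing time (a new reading comes with each control period).
- read_camera(name): name is "scene" or "top" or "wrist"; returns the picture (480x640x3 uint8, blue, green, red); there is no depth.
- calibration(name): a dict with "camera_matrix" (3x3 intrinsics, pixels), "rvec" (rotation vector, rad) and "tvec" (3), from world to camera coordinates, as OpenCV has them. Camera axes: x right, y down, z forward; pixel columns grow to the right and rows downward; lengths in m; the calibration is good to about 2 mm. A picture is of the moment at which its call begins: read the wrist's pose just before it. calibration takes no time and is no camera call; for the wrist camera it gives the pose at the moment of the call.
- hand_in(): hands the job in, once; it reports no verdict.
Trained networks look in the newest picture that a camera, given by its name, has taken for a name from the list of things; names that differ only in an ending like _2 or _b are one class to them, and where a whole thing is asked for, a point or a joint stands for the part that bears it (a point fixed in the world has none). Each returns a list of dicts, best first, with "conf" (0 to 1); they miss things now and then, are a little off and sometimes report something else, mostly with a low value. They report only what shows in the picture. A call takes as long as a camera call. They do not tell look-alikes from the thing itself.
- recognise(camera, name): "xy" ([column, row] in pixels, amid what is visible of it).
- outline_of(camera, name): "mask" (480x640 bool, what is visible of it) and "xy" ([column, row] in pixels, amid what is visible of it).
- place_of(camera, name): "xy" ([column, row] in pixels: a listed point, or the origin of a listed thing).
The state is a dict: "t": time; "q": joint angles; "joint_vel": joint speeds; "joint_torque": joint torques, N m; "eef_pos": TCP position; "tool_rot": TCP orientation; "contact_force": force on the tool from outside, world axes, zero at the start; "torque": the same for the moment, N m; "gripper_width": opening from 0.0 (shut) to 1.0 (fully open).
Only numpy, scipy, OpenCV 4.12 (cv2) and the standard library are available. Lean on these libraries where they do the work, as an engineer would, in place of code of your own. Each camera call takes 0.05 s, during which the arm holds its last target.

## Working session

There is one attempt and no reset: what is moved stays moved. The work goes in short steps, Python scripts to look and compute and a tool call to move; the robot and the scene stay as the last step left them, time stands still between calls to the robot, and variables do not carry over. Pictures are saved under pics/ and viewed, and the job is handed in when it is done.

Besides the shell and the picture viewer there is one more tool, called after "Call:" by a JSON object that holds its "op" and its "data". move_arm: Moves the arm, as the interface text tells. Its arguments: {"type":"object","properties":{"steps":{"type":"array"},"newtons":{"type":"number"}},"required":["steps"]}

```bash
mkdir -p pics; cat > h.py <<'E'
import numpy as np, cv2
from station import *
def cal(n):
    c=calibration(n); K=np.array(c["camera_matrix"],float); R=cv2.Rodrigues(np.array(c["rvec"],float))[0]; t=np.array(c["tvec"],float).ravel(); return K,R,t
def ray(c,uv,z):
    K,R,t=c; d=R.T@np.linalg.inv(K)@np.array([uv[0],uv[1],1.]); o=-R.T@t
    return o+d*(z-o[2])/d[2]
def proj(c,p):
    K,R,t=c; q=K@(R@np.array(p,float)+t); return q[:2]/q[2]
E
python3 - <<'E'
from h import *
o=get_obs(); print(o["t"],o["eef_pos"],o["tool_rot"],o["gripper_width"])
for n in ["scene","top"]:
    im=read_camera(n); cv2.imwrite(f"pics/{n}0.png",im); c=cal(n)
    for k,z in [("rack_grip",.0715),("pointer_tip",.046),("lever_base",0),("lever_grip",.124)]:
        for r in place_of(n,k)[:3]: print(n,k,np.round(r["xy"],1),round(r["conf"],2),np.round(ray(c,r["xy"],z),4))
E
```

```text
0.0 [0.15494935 0.65637697 0.23034921] [ 5.99556503e-04  7.84129410e-01  6.20596697e-01 -6.70164881e-04] 0.9925961399344442
scene rack_grip [165.3 263.5] 0.48 [ 0.5489 -0.2263  0.0715]
scene pointer_tip [205.8 272.5] 0.53 [ 0.5574 -0.1505  0.046 ]
scene pointer_tip [163.9 265.3] 0.46 [ 0.5303 -0.2362  0.046 ]
scene lever_base [387.8 295.4] 0.9 [0.6141 0.2175 0.    ]
scene lever_base [452.6 208.2] 0.81 [0.3621 0.435  0.    ]
scene lever_grip [478.8 139.6] 0.88 [0.2543 0.5067 0.124 ]
scene lever_grip [424. 221.] 0.62 [0.5274 0.2949 0.124 ]
top rack_grip [228.1 230.7] 0.63 [0.5421 0.3021 0.0715]
top rack_grip [447.9 220.7] 0.53 [ 0.5604 -0.2262  0.0715]
top pointer_tip [415.8 222.5] 0.45 [ 0.5608 -0.1533  0.046 ]
top lever_base [177.7 308. ] 0.93 [0.3592 0.4379 0.    ]
top lever_base [263.9 203.5] 0.57 [0.6212 0.224  0.    ]
top lever_grip [130.5 349.9] 0.97 [0.266  0.5097 0.124 ]
top lever_grip [227.6 233.8] 0.57 [0.5274 0.294  0.124 ]
```

View pics/scene0.png

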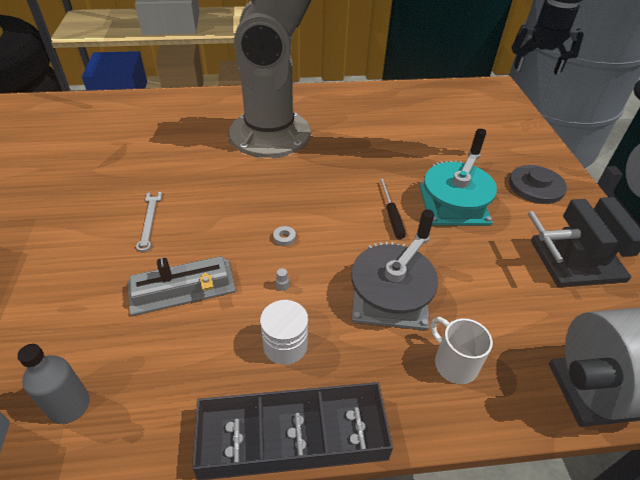

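View pics/top0.png

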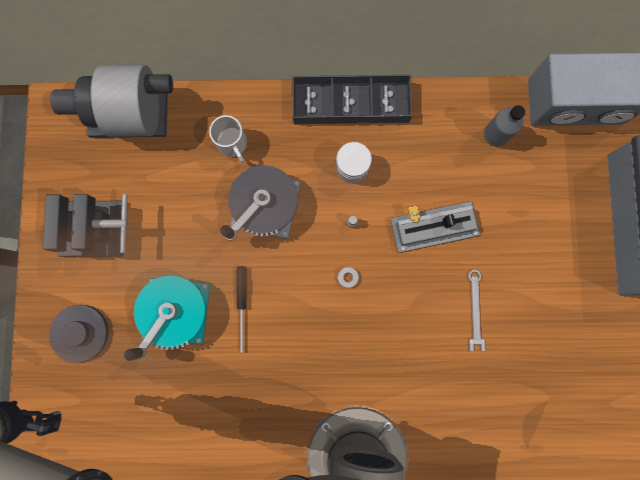

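```bash
python3 - <<'E'
from h import *
im=cv2.imread("pics/top0.png"); 
a=cv2.resize(im[190:260,380:490],None,fx=7,fy=7,interpolation=cv2.INTER_CUBIC); cv2.imwrite("pics/ctop.png",a)
b=cv2.resize(im[150:255,200:320],None,fx=5.5,fy=5.5,interpolation=cv2.INTER_CUBIC); cv2.imwrite("pics/ctopl.png",b)
im=cv2.imread("pics/scene0.png")
a=cv2.resize(im[245:320,115:245],None,fx=6,fy=6,interpolation=cv2.INTER_CUBIC); cv2.imwrite("pics/cscene.png",a)
E
```

```text
(no output)
```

View pics/ctop.png

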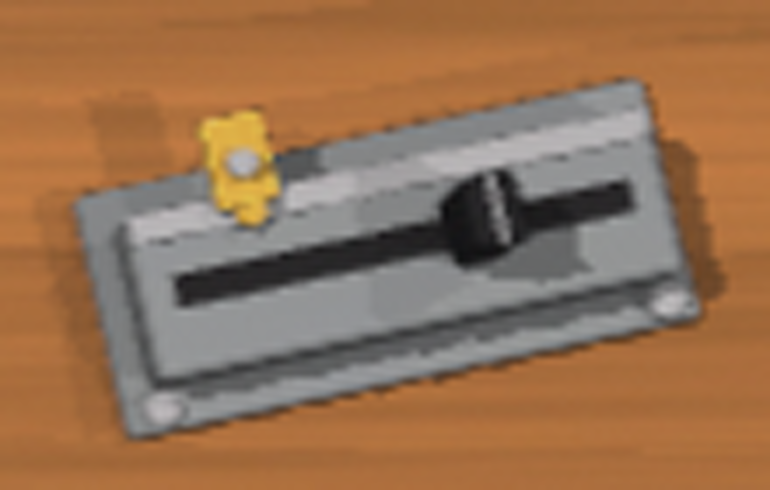

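View pics/ctopl.png

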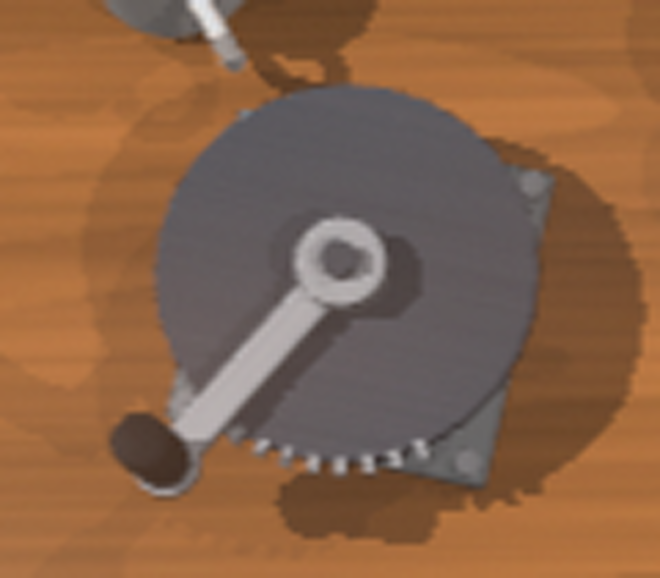

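View pics/cscene.png

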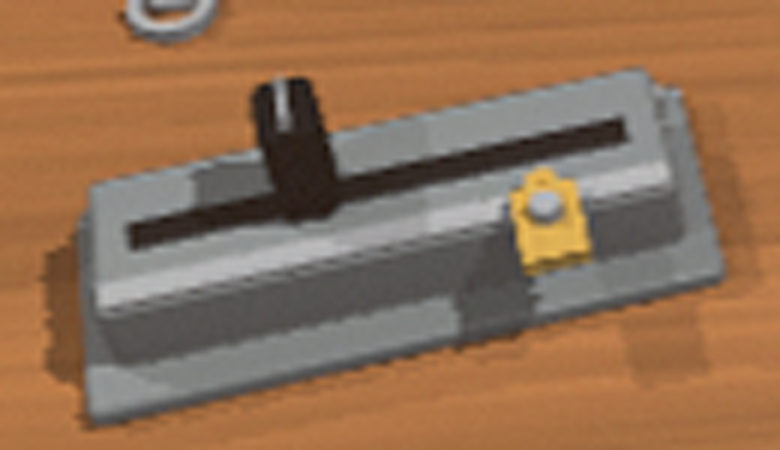

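```bash
python3 - <<'E'
from h import *
c=cal("top"); s=cal("scene")
T=lambda x,y:(380+x/7-.43,190+y/7-.43)
S=lambda x,y:(115+x/6-.42,245+y/6-.42)
for n,p,z in [("line",T(496,205),.0875),("tip",T(256,226),.05),("slotL",T(178,292),.04),("slotR",T(632,192),.04)]: print(n,np.round(ray(c,p,z),4))
for n,p,z in [("line",S(283,95),.0875),("tip",S(540,170),.05),("slotL",S(625,130),.04),("slotR",S(130,237),.04)]: print(n,np.round(ray(s,p,z),4))
print(np.round(-c[1].T@c[2],3))
L=lambda x,y:(200+x/5.5-.41,150+y/5.5-.41)
for n,p,z in [("pivot",L(343,260),.1),("armend",L(168,465),.086),("htop",L(150,450),.15)]: print(n,np.round(ray(c,p,z),4))
from scipy.spatial.transform import Rotation as Ro
q=get_obs()["tool_rot"]; print(Ro.from_quat(np.r_[q[1:],q[0]]).as_matrix().round(3))
E
```

```text
line [ 0.5623 -0.2289  0.0875]
tip [ 0.5618 -0.1535  0.05  ]
slotL [ 0.5402 -0.1271  0.04  ]
slotR [ 0.5739 -0.2873  0.04  ]
line [ 0.5548 -0.2292  0.0875]
tip [ 0.5618 -0.1522  0.05  ]
slotL [ 0.5376 -0.1261  0.04  ]
slotR [ 0.5701 -0.2867  0.04  ]
[0.351 0.068 1.414]
pivot [0.6182 0.2177 0.1   ]
armend [0.5317 0.2946 0.086 ]
htop [0.5293 0.2912 0.15  ]
[[ 0.23   0.973 -0.   ]
 [ 0.973 -0.23  -0.   ]
 [-0.     0.    -1.   ]]
```

Call:
{"op": "move_arm", "data": {"steps": [{"fingers":85,"translation":[40,-28,4],"turn":0.05},{"fingers":85,"translation":[50,-35,4],"turn":0.05},{"fingers":85,"translation":[50,-35,4],"turn":0.05},{"fingers":85,"translation":[50,-36,4],"turn":0.05},{"fingers":85,"translation":[50,-36,4],"turn":0.05},{"fingers":85,"translation":[50,-36,0],"turn":0.05},{"fingers":85,"translation":[30,-50,0],"turn":0.05},{"fingers":85,"translation":[20,-55,0],"turn":0.05},{"fingers":85,"translation":[10,-55,0],"turn":0.035},{"fingers":85,"translation":[10,-55,0],"turn":0}]}}

```text
t: 1.75
eef_pos: [0.5155, 0.234, 0.2515]
tool_rot: [0.0, 0.632, 0.775, 0.0]
contact_force: [1.4, 0.3, 1.1]
gripper_width: 0.997
```

Call:
{"op": "move_arm", "data": {"steps": [{"fingers":85,"translation":[10,-55,0],"turn":0},{"fingers":85,"translation":[10,-55,0],"turn":0},{"fingers":85,"translation":[10,-55,0],"turn":0},{"fingers":85,"translation":[10,-55,0],"turn":0},{"fingers":85,"translation":[3,-55,0],"turn":0},{"fingers":85,"translation":[2,-55,0],"turn":0},{"fingers":85,"translation":[0,-55,0],"turn":0},{"fingers":85,"translation":[0,-40,0],"turn":0},{"fingers":85,"translation":[0,0,0],"turn":0},{"fingers":85,"translation":[0,0,0],"turn":0}]}}

```text
t: 3.0
eef_pos: [0.5602, -0.1882, 0.2512]
tool_rot: [-0.0, 0.632, 0.775, 0.0]
contact_force: [-0.0, 0.2, 0.7]
gripper_width: 0.997
```

```bash
python3 - <<'E'
from h import *
c=cal("wrist"); im=read_camera("wrist"); cv2.imwrite("pics/w1.png",im)
print(-c[1].T@c[2])
for k,z in [("rack_grip",.0715),("pointer_tip",.046)]:
    for r in place_of("wrist",k)[:3]: print(k,np.round(r["xy"],1),round(r["conf"],2),np.round(ray(c,r["xy"],z),4))
E
```

```text
[ 0.49500553 -0.20107578  0.39427505]
rack_grip [272.5 203.5] 0.8 [ 0.5623 -0.2292  0.0715]
pointer_tip [371.5 218. ] 0.9 [ 0.5631 -0.1494  0.046 ]
```

View pics/w1.png

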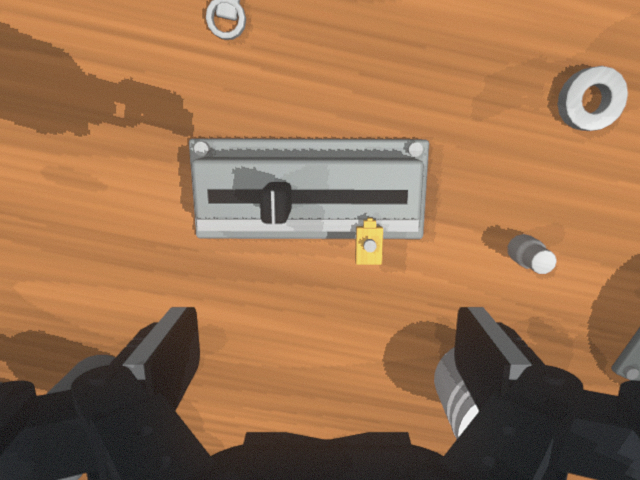

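```bash
python3 - <<'E'
from h import *
c=cal("wrist"); im=cv2.imread("pics/w1.png")
cv2.imwrite("pics/cw1.png",cv2.resize(im[130:275,185:435],None,fx=3.2,fy=3.2,interpolation=cv2.INTER_CUBIC))
u=np.array([-.201,.98,0])
for n,p,z in [("line",(273,207),.0875),("tip",(370.3,219),.05),("slotL",(208,197),.04),("slotR",(408,197),.04)]:
    w=ray(c,p,z); print(n,np.round(w,4),round(u@w,4))
E
```

```text
line [ 0.5617 -0.2261  0.0875] -0.3345
tip [ 0.5635 -0.1499  0.05  ] -0.2601
slotL [ 0.5747 -0.2842  0.04  ] -0.394
slotR [ 0.5409 -0.1222  0.04  ] -0.2284
```

View pics/cw1.png

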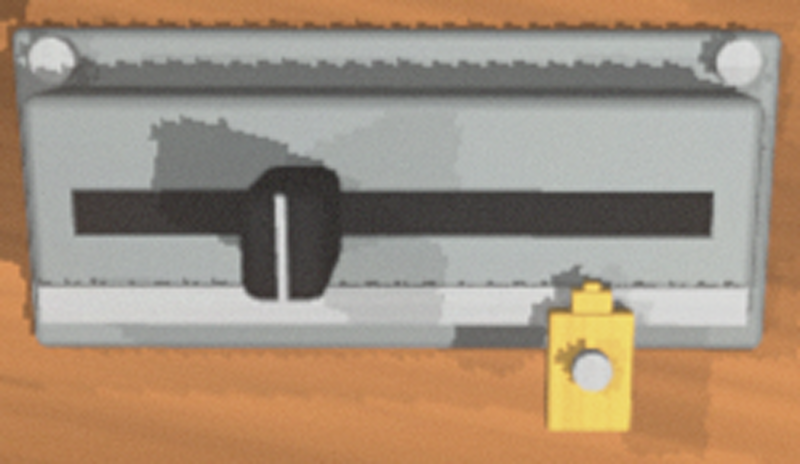

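Call:
{"op": "move_arm", "data": {"steps": [{"fingers":60,"translation":[2,-39,0],"turn":0},{"fingers":60,"translation":[0,0,-50],"turn":0},{"fingers":60,"translation":[0,0,-50],"turn":0},{"fingers":60,"translation":[0,0,-45],"turn":0},{"fingers":60,"translation":[0,0,-30],"turn":0},{"fingers":60,"translation":[0,0,-20],"turn":0},{"fingers":60,"translation":[0,0,0],"turn":0},{"fingers":60,"translation":[0,0,0],"turn":0}]}}

```text
t: 4.15
eef_pos: [0.5631, -0.2282, 0.0576]
tool_rot: [0.001, 0.632, 0.775, 0.0]
contact_force: [0.8, -0.5, 0.6]
gripper_width: 0.7
```

```bash
python3 - <<'E'
from h import *
im=read_camera("wrist"); cv2.imwrite("pics/w2.png",im)
E
```

```text
(no output)
```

View pics/w2.png

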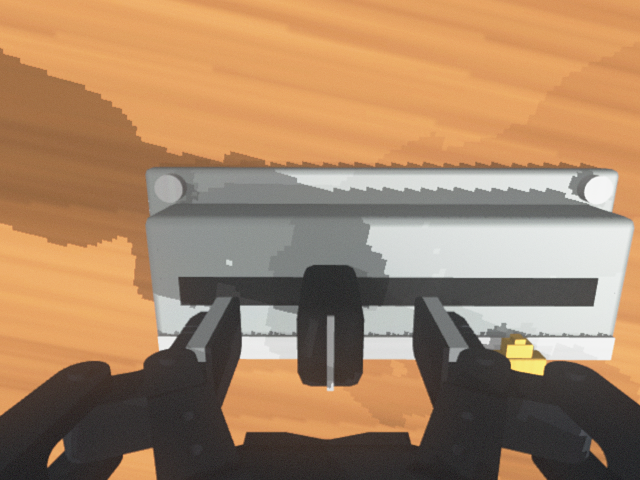

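Call:
{"op": "move_arm", "data": {"steps": [{"fingers":15,"translation":[0,0,0],"turn":0},{"fingers":15,"translation":[0,0,0],"turn":0},{"fingers":15,"translation":[0,0,0],"turn":0},{"fingers":15,"translation":[0,0,0],"turn":0},{"fingers":15,"translation":[0,0,0],"turn":0}], "newtons": 25}}

```text
t: 4.82
eef_pos: [0.5624, -0.2281, 0.057]
tool_rot: [0.0, 0.632, 0.775, 0.0]
contact_force: [-1.0, 0.7, 5.5]
gripper_width: 0.228
```

```bash
python3 - <<'E'
from h import *
c=cal("wrist");o=get_obs();im=read_camera("wrist"); cv2.imwrite("pics/w3.png",im)
print(o["eef_pos"],o["gripper_width"],o["contact_force"])
for r in place_of("wrist","pointer_tip")[:2]:
  w=ray(c,r["xy"],.046); print(r["xy"],r["conf"],w,(w-o["eef_pos"])@np.array([-.201,.98,0]))
E
```

```text
[ 0.56241366 -0.22813726  0.05698385] 0.22789876697777278 [-1.01910783  0.67507917  5.4740057 ]
[519.4, 342.2] 0.9 [ 0.56443483 -0.14945708  0.046     ] 0.07670033060385062
```

View pics/w3.png

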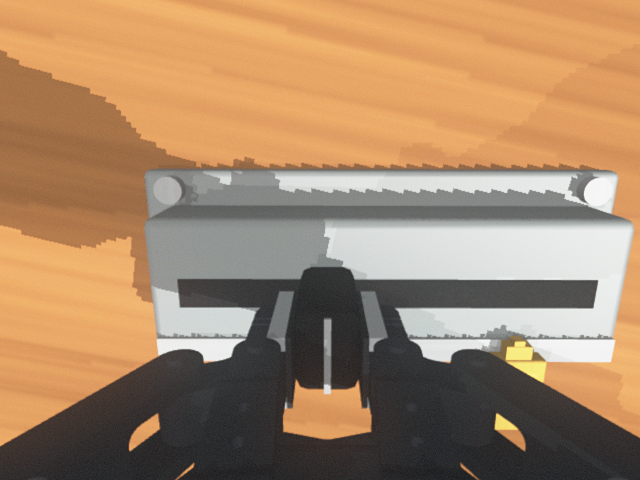

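Call:
{"op": "move_arm", "data": {"steps": [{"fingers":15,"translation":[-1.9,9.2,0],"turn":0},{"fingers":15,"translation":[-1.9,9.2,0],"turn":0},{"fingers":15,"translation":[-1.9,9.2,0],"turn":0},{"fingers":15,"translation":[-1.9,9.2,0],"turn":0},{"fingers":15,"translation":[-1.9,9.2,0],"turn":0},{"fingers":15,"translation":[-1.9,9.2,0],"turn":0},{"fingers":15,"translation":[-1.9,9.2,0],"turn":0},{"fingers":15,"translation":[-1.9,9.2,0],"turn":0},{"fingers":15,"translation":[0,0,0],"turn":0},{"fingers":15,"translation":[0,0,0],"turn":0}]}}

```text
t: 6.18
eef_pos: [0.5471, -0.1529, 0.0569]
tool_rot: [-0.0, 0.631, 0.775, 0.001]
contact_force: [-1.0, 2.4, 9.3]
gripper_width: 0.23
```

```bash
python3 - <<'E'
from h import *
c=cal("wrist");o=get_obs();im=read_camera("wrist"); cv2.imwrite("pics/w4.png",im)
print(o["eef_pos"],o["gripper_width"],o["contact_force"])
for k,z in [("rack_grip",.0715),("pointer_tip",.046)]:
 for r in place_of("wrist",k)[:2]:
  w=ray(c,r["xy"],z); print(k,r["xy"],r["conf"],w,(w-o["eef_pos"])@np.array([-.201,.98,0]))
E
```

```text
[ 0.54712045 -0.15292449  0.05694173] 0.229739376096898 [-1.0259561   2.40866655  9.25651269]
rack_grip [329.4, 333.6] 0.95 [ 0.54757969 -0.15144687  0.0715    ] 0.0013557656728375724
```

View pics/w4.png

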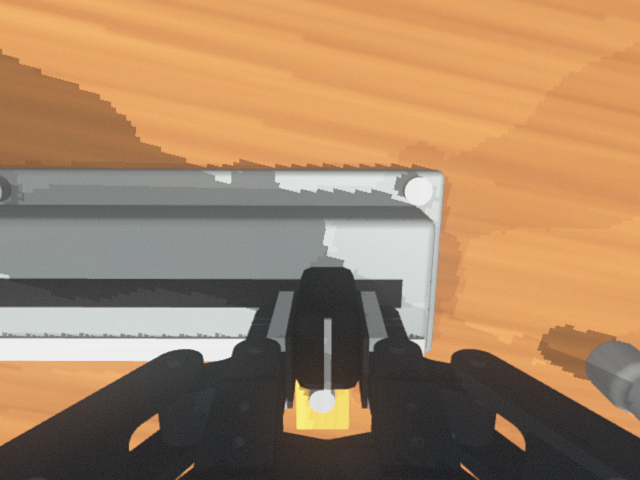

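```bash
python3 - <<'E'
from h import *
c=cal("wrist");u=np.array([-.201,.98,0])
print(c[0])
im=cv2.imread("pics/w4.png"); hsv=cv2.cvtColor(im,cv2.COLOR_BGR2HSV)
for v in (395,410,420,426): 
    r=im[v].astype(int); x=np.where((r[:,0]<120)&(r[:,2]>180)&(r[:,1]>150))[0]; x=x[(x>270)&(x<370)]; print(v,x.min() if len(x) else 0,x.max() if len(x) else 0)
for n,p,z in [("line",(327.3,330),.0875),("line",(327.8,385),.0875),("plate",(321.5,420),.05),("screw",(322,400),.054)]: print(n,u@ray(c,p,z))
E
```

```text
[[432.24500285   0.         326.75024947]
 [  0.         432.24500285 240.2065797 ]
 [  0.           0.           1.        ]]
395 295 359
410 285 369
420 284 369
426 285 369
line -0.2592630282210955
line -0.25907879852939464
plate -0.2614517119020772
screw -0.26119075357323684
```

Call:
{"op": "move_arm", "data": {"steps": [{"fingers":15,"translation":[0.2,-1.1,0],"turn":0},{"fingers":15,"translation":[0.2,-1.1,0],"turn":0},{"fingers":15,"translation":[0,0,0],"turn":0},{"fingers":15,"translation":[0,0,0],"turn":0},{"fingers":40,"translation":[0,0,0],"turn":0},{"fingers":60,"translation":[0,0,0],"turn":0},{"fingers":60,"translation":[0,0,0],"turn":0},{"fingers":60,"translation":[0,0,0],"turn":0}]}}

```text
t: 7.32
eef_pos: [0.5471, -0.1566, 0.0561]
tool_rot: [-0.0, 0.632, 0.775, -0.0]
contact_force: [-0.5, 0.7, -0.3]
gripper_width: 0.702
```

Call:
{"op": "move_arm", "data": {"steps": [{"fingers":60,"translation":[0,0,20],"turn":0},{"fingers":60,"translation":[0,0,50],"turn":0},{"fingers":60,"translation":[0,0,50],"turn":0},{"fingers":60,"translation":[-10,0,50],"turn":0},{"fingers":60,"translation":[0,0,20],"turn":0},{"fingers":60,"translation":[0,0,0],"turn":0},{"fingers":60,"translation":[0,0,0],"turn":0}]}}

```text
t: 8.2
eef_pos: [0.5366, -0.1564, 0.2451]
tool_rot: [-0.001, 0.632, 0.775, -0.0]
contact_force: [0.5, -0.3, 0.5]
gripper_width: 0.703
```

```bash
python3 - <<'E'
from h import *
c=cal("wrist");o=get_obs();im=read_camera("wrist"); cv2.imwrite("pics/w5.png",im)
print(o["eef_pos"],o["gripper_width"],o["contact_force"])
u=np.array([-.201,.98,0])
for k,z in [("rack_grip",.0715),("pointer_tip",.046)]:
 for r in place_of("wrist",k)[:2]:
  w=ray(c,r["xy"],z); print(k,r["xy"],r["conf"],w,u@w)
cv2.imwrite("pics/cw5.png",cv2.resize(im[150:300,200:400],None,fx=4,fy=4,interpolation=cv2.INTER_CUBIC))
E
```

```text
[ 0.53660966 -0.15635889  0.24512497] 0.7032431840406613 [ 0.46077849 -0.26859395  0.45651489]
rack_grip [324.9, 229.8] 0.72 [ 0.54898216 -0.15476119  0.0715    ] -0.2620113777296029
rack_grip [546.9, 118.9] 0.35 [ 0.43840159 -0.01752903  0.0715    ] -0.10529717278162115
pointer_tip [328.1, 240.8] 0.96 [ 0.56379216 -0.14915652  0.046     ] -0.2594956143592438
```

View pics/cw5.png

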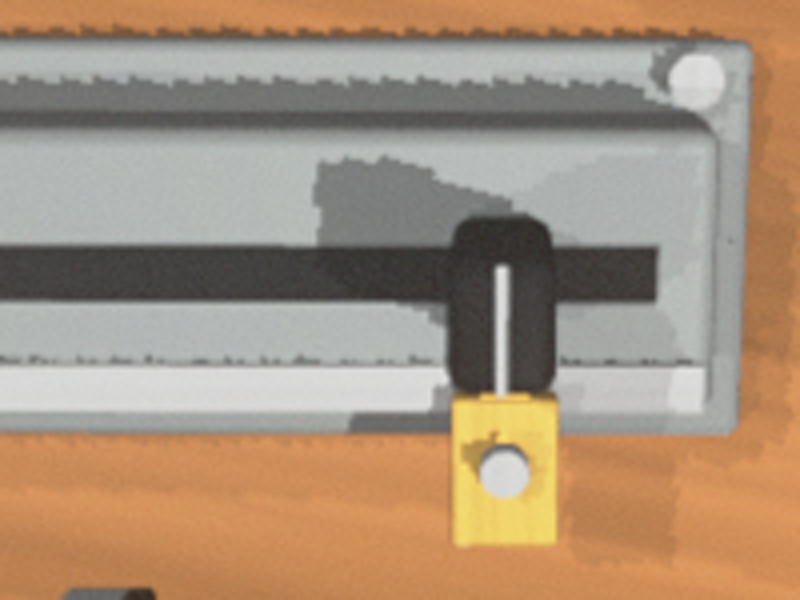

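Call:
{"op": "move_arm", "data": {"steps": [{"fingers":70,"translation":[0,30,20],"turn":-0.1},{"fingers":70,"translation":[0,50,5],"turn":-0.1},{"fingers":70,"translation":[0,55,0],"turn":-0.1},{"fingers":70,"translation":[0,55,0],"turn":-0.1},{"fingers":70,"translation":[0,55,0],"turn":-0.1},{"fingers":70,"translation":[0,55,0],"turn":-0.1},{"fingers":70,"translation":[0,55,0],"turn":-0.1},{"fingers":70,"translation":[0,55,0],"turn":-0.14},{"fingers":70,"translation":[0,0,0],"turn":0},{"fingers":70,"translation":[0,0,0],"turn":0}]}}

```text
t: 9.6
eef_pos: [0.5371, 0.2527, 0.2703]
tool_rot: [0.0, 0.893, 0.451, -0.001]
contact_force: [0.8, -1.3, 0.5]
gripper_width: 0.821
```

```bash
python3 - <<'E'
from h import *
c=cal("wrist");o=get_obs();im=read_camera("wrist"); cv2.imwrite("pics/w6.png",im)
print(o["eef_pos"],o["gripper_width"],o["contact_force"])
for k,z in [("lever_base",0),("lever_grip",.124)]:
 for r in place_of("wrist",k)[:2]:
  w=ray(c,r["xy"],z); print(k,r["xy"],r["conf"],w)
E
```

```text
[0.5370719  0.25266852 0.2703195 ] 0.8214119870769437 [ 0.75428857 -1.26976673  0.46801914]
lever_base [351.8, 279.3] 0.94 [0.62342638 0.22078704 0.        ]
lever_grip [377.7, 182.9] 0.69 [0.53593906 0.2965591  0.124     ]
```

View pics/w6.png

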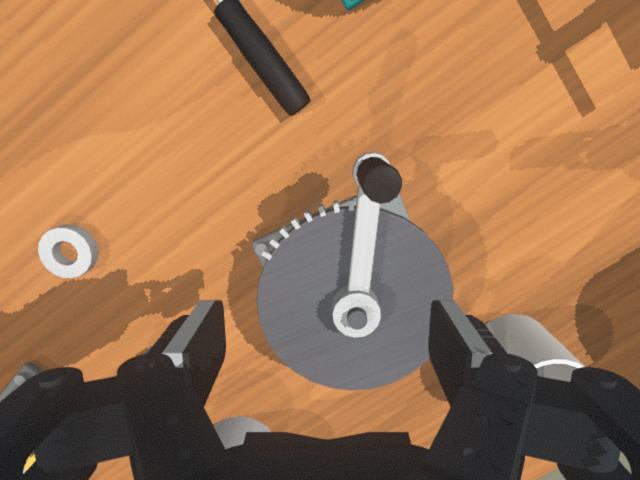

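```bash
python3 - <<'E'
from h import *
c=cal("wrist")
im=cv2.imread("pics/w6.png"); cv2.imwrite("pics/cw6.png",cv2.resize(im[140:345,240:460],None,fx=2.9,fy=2.9,interpolation=cv2.INTER_CUBIC))
piv=ray(c,(357,318),.098)
for n,p,z in [("hub",(357,318),.098),("hub.09",(357,318),.09),("htop",(382,183),.15),("hbase",(371,172),.086)]:
  w=ray(c,p,z); d=w-piv; print(n,w.round(4),np.hypot(*d[:2]).round(4),np.degrees(np.arctan2(d[1],d[0])).round(1))
E
```

```text
hub [0.6205 0.2208 0.098 ] 0.0 0.0
hub.09 [0.6239 0.219  0.09  ] 0.0039 -27.7
htop [0.5338 0.2973 0.15  ] 0.1156 138.6
hbase [0.534  0.2966 0.086 ] 0.1149 138.8
```

View pics/cw6.png

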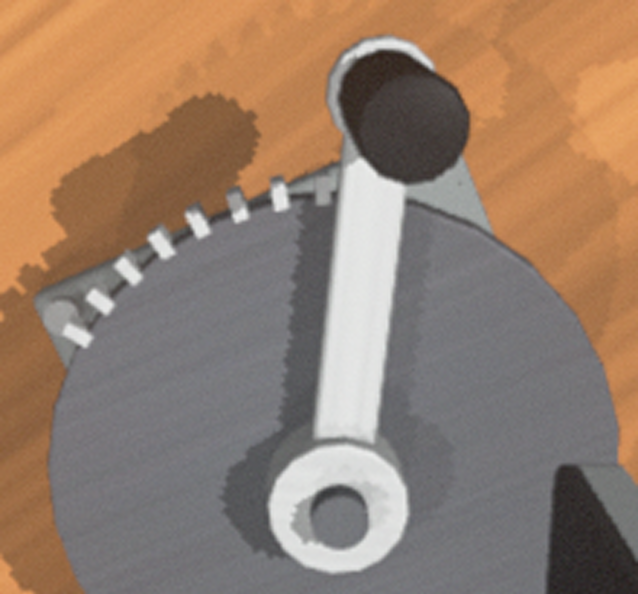

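Call:
{"op": "move_arm", "data": {"steps": [{"fingers":60,"translation":[-3,44,0],"turn":-0.08},{"fingers":60,"translation":[0,0,-40],"turn":0},{"fingers":60,"translation":[0,0,-50],"turn":0},{"fingers":60,"translation":[0,0,-40],"turn":0},{"fingers":60,"translation":[0,0,-25],"turn":0},{"fingers":60,"translation":[0,0,-11],"turn":0},{"fingers":60,"translation":[0,0,0],"turn":0},{"fingers":60,"translation":[0,0,0],"turn":0}]}}

```text
t: 10.75
eef_pos: [0.5352, 0.2975, 0.1066]
tool_rot: [-0.0, 0.91, 0.414, 0.001]
contact_force: [0.7, -0.5, -0.7]
gripper_width: 0.704
```

```bash
python3 - <<'E'
from h import *
c=cal("wrist");o=get_obs();im=read_camera("wrist"); cv2.imwrite("pics/w7.png",im)
print(o["eef_pos"],o["gripper_width"],o["contact_force"])
for k,z in [("lever_grip",.124)]:
 for r in place_of("wrist",k)[:2]:
  w=ray(c,r["xy"],z); print(k,r["xy"],r["conf"],w)
E
```

```text
[0.5352096  0.29753494 0.1066323 ] 0.703619425564001 [ 0.65890495 -0.46210622 -0.67145054]
lever_grip [320.0, 335.5] 0.88 [0.53382612 0.29709142 0.124     ]
```

View pics/w7.png

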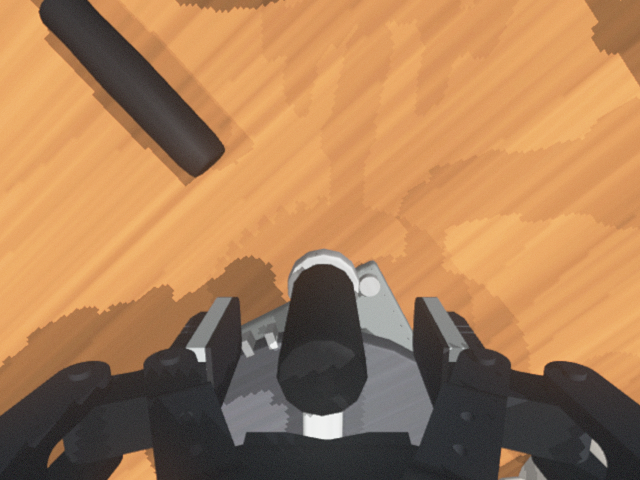

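Call:
{"op": "move_arm", "data": {"steps": [{"fingers":15,"translation":[0,0,0],"turn":0},{"fingers":15,"translation":[0,0,0],"turn":0},{"fingers":15,"translation":[0,0,0],"turn":0},{"fingers":15,"translation":[0,0,0],"turn":0},{"fingers":15,"translation":[0,0,0],"turn":0}], "newtons": 30}}

```text
t: 11.48
eef_pos: [0.5339, 0.297, 0.1058]
tool_rot: [0.0, 0.91, 0.414, -0.0]
contact_force: [-3.1, -2.1, 5.5]
gripper_width: 0.282
```

```bash
python3 - <<'E'
from h import *
c=cal("wrist");o=get_obs();im=read_camera("wrist"); cv2.imwrite("pics/w8.png",im)
print(o["eef_pos"],o["gripper_width"],o["contact_force"])
E
```

```text
[0.53389298 0.29701739 0.1057728 ] 0.28231882712916 [-3.09725677 -2.11058422  5.4592497 ]
```

View pics/w8.png

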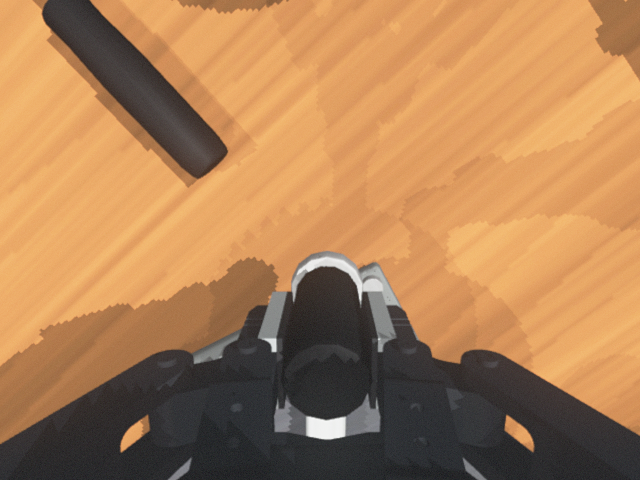

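```bash
python3 - <<'E'
import numpy as np
r=115;a0=np.radians(138.6)
p=lambda a:r*np.array([np.cos(a0+a),np.sin(a0+a)])
for k in range(20): print(k+1,(p((k+1)*.035)-p(k*.035)).round(1))
E
```

```text
1 [-2.6 -3.1]
2 [-2.5 -3.2]
3 [-2.4 -3.2]
4 [-2.3 -3.3]
5 [-2.2 -3.4]
6 [-2.  -3.5]
7 [-1.9 -3.5]
8 [-1.8 -3.6]
9 [-1.7 -3.7]
10 [-1.5 -3.7]
11 [-1.4 -3.8]
12 [-1.3 -3.8]
13 [-1.1 -3.9]
14 [-1.  -3.9]
15 [-0.9 -3.9]
16 [-0.7 -4. ]
17 [-0.6 -4. ]
18 [-0.4 -4. ]
19 [-0.3 -4. ]
20 [-0.2 -4. ]
```

Call:
{"op": "move_arm", "data": {"steps": [{"fingers":15,"translation":[-2.6,-3.1,0],"turn":0.035},{"fingers":15,"translation":[0,0,0],"turn":0}]}}

```text
t: 11.78
eef_pos: [0.5322, 0.295, 0.1058]
tool_rot: [-0.0, 0.903, 0.43, 0.001]
contact_force: [2.2, 2.2, 2.3]
gripper_width: 0.283
```

Call:
{"op": "move_arm", "data": {"steps": [{"fingers":15,"translation":[-2.5,-3.2,0],"turn":0.035},{"fingers":15,"translation":[0,0,0],"turn":0}]}}

```text
t: 12.02
eef_pos: [0.5293, 0.2915, 0.1058]
tool_rot: [-0.0, 0.895, 0.446, 0.001]
contact_force: [1.3, 2.8, 4.1]
gripper_width: 0.283
```

Call:
{"op": "move_arm", "data": {"steps": [{"fingers":15,"translation":[-2.4,-3.2,0],"turn":0.035},{"fingers":15,"translation":[0,0,0],"turn":0}]}}

```text
t: 12.28
eef_pos: [0.5265, 0.2877, 0.1058]
tool_rot: [-0.0, 0.887, 0.462, -0.0]
contact_force: [-0.7, 2.0, 7.1]
gripper_width: 0.281
```

Call:
{"op": "move_arm", "data": {"steps": [{"fingers":15,"translation":[-2.3,-3.3,0],"turn":0.035},{"fingers":15,"translation":[0,0,0],"turn":0}]}}

```text
t: 12.52
eef_pos: [0.5244, 0.2847, 0.1058]
tool_rot: [-0.0, 0.879, 0.478, 0.0]
contact_force: [-0.3, 1.6, 5.8]
gripper_width: 0.282
```

Call:
{"op": "move_arm", "data": {"steps": [{"fingers":15,"translation":[-2.2,-3.4,0],"turn":0.035},{"fingers":15,"translation":[0,0,0],"turn":0}]}}

```text
t: 12.78
eef_pos: [0.5225, 0.2818, 0.1058]
tool_rot: [-0.0, 0.87, 0.493, 0.001]
contact_force: [1.8, 4.1, 5.0]
gripper_width: 0.282
```

Call:
{"op": "move_arm", "data": {"steps": [{"fingers":15,"translation":[-2.0,-3.5,0],"turn":0.035},{"fingers":15,"translation":[0,0,0],"turn":0}]}}

```text
t: 13.02
eef_pos: [0.5203, 0.278, 0.1058]
tool_rot: [-0.0, 0.861, 0.508, 0.0]
contact_force: [0.1, 4.5, 6.7]
gripper_width: 0.29
```

Call:
{"op": "move_arm", "data": {"steps": [{"fingers":15,"translation":[-1.9,-3.5,0],"turn":0.035},{"fingers":15,"translation":[0,0,0],"turn":0}]}}

```text
t: 13.28
eef_pos: [0.5181, 0.274, 0.1057]
tool_rot: [-0.0, 0.852, 0.523, -0.0]
contact_force: [-1.7, 2.8, 7.5]
gripper_width: 0.278
```

Call:
{"op": "move_arm", "data": {"steps": [{"fingers":15,"translation":[-1.8,-3.6,0],"turn":0.035},{"fingers":15,"translation":[0,0,0],"turn":0}]}}

```text
t: 13.52
eef_pos: [0.5164, 0.2707, 0.1057]
tool_rot: [-0.0, 0.843, 0.538, 0.0]
contact_force: [-1.1, 3.1, 7.3]
gripper_width: 0.285
```

Call:
{"op": "move_arm", "data": {"steps": [{"fingers":15,"translation":[-1.7,-3.7,0],"turn":0.035},{"fingers":15,"translation":[0,0,0],"turn":0}]}}

```text
t: 13.78
eef_pos: [0.515, 0.2675, 0.1058]
tool_rot: [-0.0, 0.833, 0.553, 0.001]
contact_force: [0.0, 5.8, 5.0]
gripper_width: 0.284
```

Call:
{"op": "move_arm", "data": {"steps": [{"fingers":15,"translation":[-1.5,-3.7,0],"turn":0.035},{"fingers":15,"translation":[0,0,0],"turn":0}]}}

```text
t: 14.02
eef_pos: [0.5133, 0.2635, 0.1057]
tool_rot: [-0.0, 0.824, 0.567, 0.0]
contact_force: [-0.1, 4.1, 6.6]
gripper_width: 0.285
```

Call:
{"op": "move_arm", "data": {"steps": [{"fingers":15,"translation":[-1.4,-3.8,0],"turn":0.035},{"fingers":15,"translation":[0,0,0],"turn":0}]}}

```text
t: 14.28
eef_pos: [0.5117, 0.2592, 0.1057]
tool_rot: [-0.0, 0.813, 0.582, -0.0]
contact_force: [-0.9, 1.5, 8.0]
gripper_width: 0.287
```

Call:
{"op": "move_arm", "data": {"steps": [{"fingers":15,"translation":[-1.3,-3.8,0],"turn":0.035},{"fingers":15,"translation":[0,0,0],"turn":0}]}}

```text
t: 14.52
eef_pos: [0.5106, 0.2559, 0.1058]
tool_rot: [-0.0, 0.803, 0.596, 0.0]
contact_force: [0.2, 3.1, 7.1]
gripper_width: 0.284
```

Call:
{"op": "move_arm", "data": {"steps": [{"fingers":15,"translation":[-1.1,-3.9,0],"turn":0.035},{"fingers":15,"translation":[0,0,0],"turn":0}]}}

```text
t: 14.78
eef_pos: [0.5095, 0.2525, 0.1058]
tool_rot: [-0.0, 0.793, 0.61, 0.001]
contact_force: [0.2, 4.9, 5.5]
gripper_width: 0.284
```

Call:
{"op": "move_arm", "data": {"steps": [{"fingers":15,"translation":[-1.0,-3.9,0],"turn":0.035},{"fingers":15,"translation":[0,0,0],"turn":0}]}}

```text
t: 15.02
eef_pos: [0.5084, 0.2483, 0.1057]
tool_rot: [-0.0, 0.782, 0.623, 0.0]
contact_force: [-0.0, 4.6, 6.7]
gripper_width: 0.28
```

Call:
{"op": "move_arm", "data": {"steps": [{"fingers":15,"translation":[-0.9,-3.9,0],"turn":0.035},{"fingers":15,"translation":[0,0,0],"turn":0}]}}

```text
t: 15.28
eef_pos: [0.5074, 0.2438, 0.1057]
tool_rot: [-0.0, 0.771, 0.637, -0.0]
contact_force: [-0.9, 2.5, 7.5]
gripper_width: 0.284
```

Call:
{"op": "move_arm", "data": {"steps": [{"fingers":15,"translation":[-0.7,-4.0,0],"turn":0.035},{"fingers":15,"translation":[0,0,0],"turn":0}]}}

```text
t: 15.52
eef_pos: [0.5068, 0.2403, 0.1057]
tool_rot: [-0.0, 0.759, 0.651, 0.0]
contact_force: [-0.8, 4.5, 6.7]
gripper_width: 0.283
```

```bash
python3 - <<'E'
from h import *
im=read_camera("wrist"); cv2.imwrite("pics/w9.png",im)
E
```

```text
(no output)
```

View pics/w9.png

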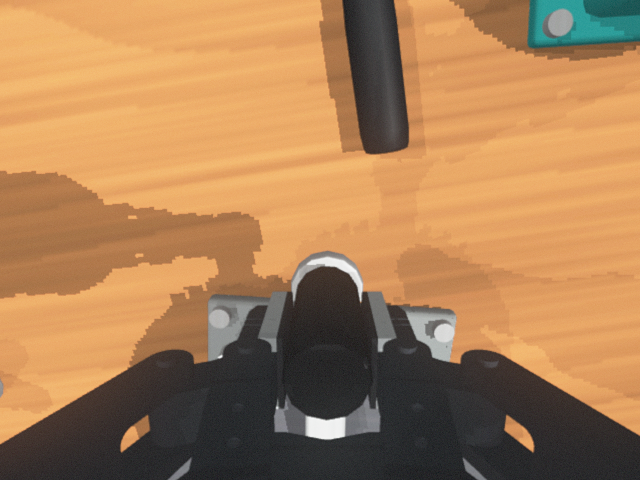

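Call:
{"op": "move_arm", "data": {"steps": [{"fingers":15,"translation":[-0.6,-4.0,0],"turn":0.035},{"fingers":15,"translation":[0,0,0],"turn":0}]}}

```text
t: 15.82
eef_pos: [0.5063, 0.2368, 0.1058]
tool_rot: [-0.0, 0.748, 0.664, 0.001]
contact_force: [-0.5, 5.7, 6.8]
gripper_width: 0.282
```

Call:
{"op": "move_arm", "data": {"steps": [{"fingers":15,"translation":[-0.4,-4.0,0],"turn":0.035},{"fingers":15,"translation":[0,0,0],"turn":0}]}}

```text
t: 16.08
eef_pos: [0.5057, 0.2324, 0.1057]
tool_rot: [-0.0, 0.736, 0.677, 0.0]
contact_force: [-0.1, 4.4, 6.9]
gripper_width: 0.284
```

Call:
{"op": "move_arm", "data": {"steps": [{"fingers":15,"translation":[-0.3,-4.0,0],"turn":0.035},{"fingers":15,"translation":[0,0,0],"turn":0}]}}

```text
t: 16.32
eef_pos: [0.5054, 0.2279, 0.1057]
tool_rot: [-0.0, 0.724, 0.69, 0.0]
contact_force: [-0.6, 2.8, 8.5]
gripper_width: 0.287
```

Call:
{"op": "move_arm", "data": {"steps": [{"fingers":15,"translation":[-0.2,-4.0,0],"turn":0.035},{"fingers":15,"translation":[0,0,0],"turn":0},{"fingers":15,"translation":[0,0,0],"turn":0}]}}

```text
t: 16.7
eef_pos: [0.5052, 0.2245, 0.1057]
tool_rot: [-0.0, 0.712, 0.702, 0.0]
contact_force: [-0.6, 4.4, 7.7]
gripper_width: 0.283
```

```bash
python3 - <<'E'
from h import *
o=get_obs();p=np.array(o["eef_pos"]);ch=np.hypot(*(p-np.array([.5339,.297,0]))[:2]);print(p,2*np.arcsin(ch/.23),o["contact_force"],o["gripper_width"])
im=read_camera("top"); cv2.imwrite("pics/top2.png",im)
c=cal("top")
cv2.imwrite("pics/ctop2.png",np.hstack([cv2.resize(im[150:255,200:320],(480,420),interpolation=cv2.INTER_CUBIC),cv2.resize(im[190:260,380:433],(318,420),interpolation=cv2.INTER_CUBIC)]))
for r in outline_of("top","rack_grip")[:2]: print(r["xy"],r["conf"])
E
```

```text
[0.5052238  0.22445094 0.10571065] 0.692084959787566 [-0.60016481  4.38407622  7.73470794] 0.2834066886131818
[415.7, 226.1] 0.65
```

View pics/ctop2.png

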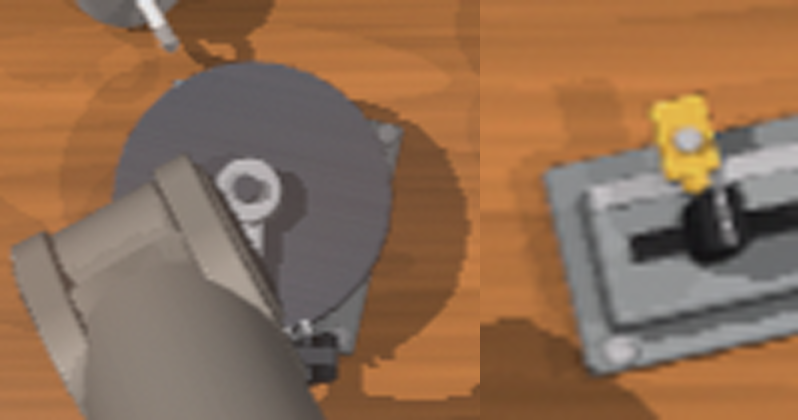

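View pics/top2.png

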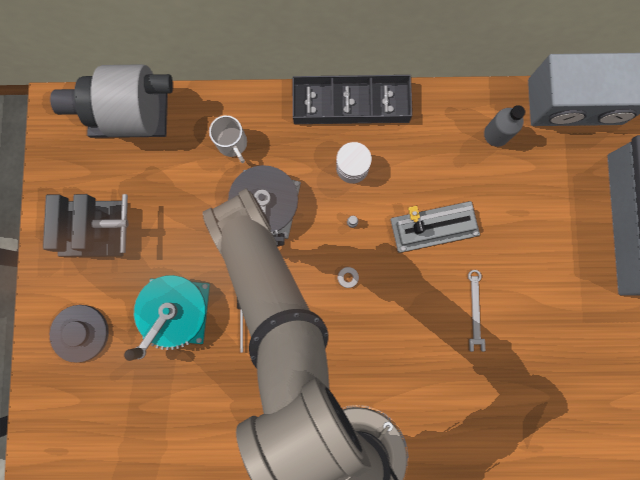

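Call:
{"op": "move_arm", "data": {"steps": [{"fingers":15,"translation":[0,0,0],"turn":0},{"fingers":15,"translation":[0,0,0],"turn":0},{"fingers":15,"translation":[0,0,0],"turn":0},{"fingers":15,"translation":[0,0,0],"turn":0},{"fingers":15,"translation":[0,0,0],"turn":0},{"fingers":15,"translation":[0,0,0],"turn":0}]}}

```text
t: 17.55
eef_pos: [0.5053, 0.2245, 0.1057]
tool_rot: [-0.0, 0.712, 0.702, 0.0]
contact_force: [-0.8, 4.3, 7.3]
gripper_width: 0.29
```

```bash
python3 - <<'E'
from station import *
o=get_obs();print(o["eef_pos"],o["contact_force"],o["gripper_width"]); print(hand_in())
E
```

```text
[0.50526069 0.22447982 0.10574235] [-0.78304916  4.34328628  7.34312798] 0.29003592165683273
the job is handed in; nothing more can be done
None
```

The fuel rack is set, and the arm is holding the grey unit's throttle lever at the fifth click. I handed the job in at about 17.5 s; the station gave no verdict.

- **Rack:** I first slid the grip about 2 mm too far, backed it off, and let go. A close wrist picture then showed its line within about 0.5 mm of the pointer. The top camera still showed it lined up after the lever was moved.
- **Lever:** I gripped the handle at its stop and advanced it in 0.035 rad steps. The force rose and fell five times, once per click.
- **Final hold:** The gripper's travel puts the lever at about 0.69 rad. It stayed still there for the last 0.85 s, with about 4.4 N of spring push on the fingers and the grip closed on the handle.
- **Bench:** The bearing, socket, piston and spanner, and the turquoise unit, look unmoved in the last top picture. The arm partly hides the screwdriver there, but I never touched it.

No check failed. The cameras did differ by up to about 7 mm on positions, so I relied on the close wrist pictures and the measured travel.

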